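Show the fresh purple sample to the inspection camera

ROBOT

A 7-joint arm with a two-finger parallel gripper is mounted at the origin on the work surface. World frame = base frame: x ahead of the robot, y to its left, z up, the work surface at z = 0. Lengths are in m, angles in rad, forces in N, time in s.
With the tool pointing down it reaches from about 0.425 to 0.925 m from the base axis. Payload 6.8 kg.
Tool frame: the origin (TCP) lies between the finger pads; the fingertips stand 14 mm ahead of it and the grasp point (between the pads) lies 5 mm behind it; z points along the fingers, y is the line along which they close (so a half turn about z gives the same grasp; the last joint's range is limited). The gripper opens to 85 mm and grips with 20 to 120 N. Pads are 22 mm wide; open, the fingers measure 114 mm over their backs; the gripper's body (76 mm by 85 mm) begins 54 mm behind the grasp point. The pads swing forward as they close: fully open they stand 13 mm farther back than shut.
Start: joints at [1.102, 0.477, 0.022, 1.555, -0.011, 1.109, -0.083], TCP at [0.238, -0.632, 0.245] pointing down, gripper open.
Joint ranges: [-2.96, 2.96], [-0.34, 2.1], [-1.41, 1.46], [0.24, 2.44], [-1.37, 4.51], [0.17, 1.92], [-2.96, 2.96]. Speed limits (rad/s): [2.39, 2.39, 3.14, 3.14, 3.14, 3.14, 3.14].

INTERFACE

Orientations are given as a rotation vector (axis times angle).
In Python, from bench import r, imaging gives the robot as it stands.
- The arm moves only by the tool apply_moves, never from a script. Its argument "moves" is a list of rows, each a list of 2 entries, a list of its own where there are three numbers: the shift along the tool's x, y, z in cm, then the turn about the tool's z in rad. In form: [[[tx, ty, tz], roll], ...]. A call has 1 to 10 rows; each row is the pose to reach, as a shift and turn from the pose commanded when the call began, along the tool's axes at that moment; what a row does not reach only later rows make up. A row lasts 1/12 s, in which the tool goes at most 41.7 mm and 7.16 degrees, less where a joint would pass 70% of its speed; a pose out of reach is approached as far as the arm can. A call with a gripper value outside its range is refused whole. "claw" is the opening, from 0 (shut) to 1 (fully open), set as the call begins (left out, the last holds). The fingers move at their own pace and stop on an object; "grip_force" is the grip in N (left out, the last holds). Time passes only in rows, so rows that repeat a pose let the fingers close. It gives the time, the measured TCP pose, the force and the opening at its end, in the units of the state.
- r.get_obs(): the state, without advancing time (a new reading comes with each control period).
- imaging.grab_frame(name): name is "scene" or "side" or "wrist"; returns a dict with "frame" (480x640x3 uint8, blue, green, red), "intrinsics" (3x3 intrinsics, pixels), "T" (4x4, takes a point from camera to world coordinates). Camera axes: x right, y up, looking along -z (the intrinsics and any distortion apply to the point x, -y, -z); pixel columns grow to the right and rows downward; lengths in m; the calibration is good to about 2 mm. The wrist camera is an equidistant fisheye: a pixel r from the principal point sees the ray r / f radians off the axis. A picture is of the moment at which its call begins. There is no depth.
- r.hand_in(): hands the job in, once; it reports no verdict.
The state is a dict: "clock": time; "joints": joint angles; "qvel": joint speeds; "tau": joint torques, N m; "tcp_pos": TCP position; "orientation": TCP orientation; "contact_force": force on the tool from outside, world axes, zero at the start; "moment": the same for the moment, N m; "grip_width": finger opening in m.
Only numpy, scipy, OpenCV 4.12 (cv2) and the standard library are available. Lean on these libraries where they do the work, as an engineer would, in place of code of your own. Each camera call takes 0.05 s, during which the arm holds its last target. There are 200 camera calls.

TASK

Take the purple sample board out of the drying rack and present its painted face to the inspection camera: hold it in the air with the middle of the painted panel 20 cm in front of the lens and centred on it, batten uppermost, leaning back 20 degrees so that the face is square to the downward-looking lens. The paint is fresh, so grip the board only by the bare wooden batten and let the panel touch neither the gripper nor the camera; leave the other boards, the camera and everything else on the bench where they are. Finish while holding the board there, still, in the gripper: do not put it down or let go.

Things in the scene. Friction and masses are not known exactly. Their poses are not given: they have to be found in the camera images.
- purple_board: board to present, 150 mm tall, 0.12 kg: bare wood batten 180 x 18 x 40 mm (with dabs of its colour on top near the ends) over a painted panel 110 x 110 x 6 mm, set mid-thickness under the batten. Origin: middle of the panel's lower edge; z up (panel 0-110, batten 110-150 mm), y along the batten, x out of the mottled purple face (back white). Hangs in the rack by its batten ends
- purple_grip (a point): centre of the purple board's batten (20 mm below its top edge), axes as the board's. The batten is 18 mm thick, gripped across x from above; the free span between the rack's rails is 148 mm
- purple_face (a point): centre of the purple painted face, 3 mm in front of the panel's mid-plane and 55 mm above its lower edge; axes as the board's, x out of the face
- purple_panel: the painted panel of the purple board (same frame as the board): not to be touched
- magenta_board: another board like the purple one, magenta: leave it hanging. Its origin and axes as the purple board's
- green_board: another board like the purple one, green: leave it hanging. Its origin and axes as the purple board's
- drying_rack: fixed rack 270 (x) x 180 (y) mm, origin under its centre. Two rails along x at y +-80 mm, 12 mm thick, 143 mm high, with open-topped notches 22 mm wide at x -85, 0, 85 mm; batten ends rest in them 125 mm above the table. Boards' order varies; faces look to +x. Batten tops are at 165 mm, panels hang 15 mm clear: a board must rise 150 mm to pass over its neighbours
- camera_stand: fixed inspection camera: white 350 x 130 x 6 mm base plate, 22 mm column about 370 mm tall 85 mm behind the lens, black camera with a white ring light 72 mm across, looking to the stand's -x and 20 degrees (0.35 rad) downward. Origin on the table under the front of the lens
- lens (a point): middle of the front of the lens; x points backwards into the camera (against the view, so it rises by 20 degrees), y level, z square to these. Its height above the table differs from start to start, 240 to 310 mm; it stays put unless pushed
- focus (a point): the point 200 mm in front of the lens on its axis, where the centre of the painted face belongs; axes as the lens's: x towards the lens, z up and leaning 20 degrees away from the camera. The board's x and z must lie along these. It is straight above the black cross and 69 mm lower than the lens
- floor_cross (a point): black cross, 70 mm, on the base plate (6 mm above the table), straight below the focus point, 188 mm from the origin of the stand towards its -x
- paint_can_yellow: closed can, 80 mm across, 100 mm tall, yellow label; bystander. Origin under its centre
- paint_can_red: closed can, 80 mm across, 100 mm tall, red label; bystander. Origin under its centre
- mixing_cup: white cup, 70 mm across, 80 mm tall; bystander. Origin under its centre
- tape_roll: blue ring, 96 mm across, 24 mm high, lying flat; bystander. Origin under its centre
- flat_brush: brush lying on the table; bystander

How it is judged:
On the way:
1. the purple board is held by the gripper, lifted out of its notches (contact force between the fingers and purple_board above 1 N and height (world z) of purple_grip above 0.19 m and contact force between purple_board and drying_rack below 0.1 N), for 0.2 s.
At the end, for the whole second after the job is handed in: The gripper alone holds the purple board, still; face centre within 25 mm (each lens axis) of the point 200 mm before the lens, painted side to it, batten up, within 0.2 rad of square. Other boards within 30 mm, lens 15 mm, other loose things 40 mm of their start (contact force between the fingers and purple_board above 1 N and x of purple_face in the frame of focus between -0.025 and 0.025 m and y of purple_face in the frame of focus between -0.025 and 0.025 m and z of purple_face in the frame of focus between -0.025 and 0.025 m and angle between the x axis of purple_board and the x axis of focus, either way round below 0.2 rad and angle between the z axis of purple_board and the z axis of focus, either way round below 0.2 rad and angle between purple_board's own z axis and vertical below 0.8 rad and x of lens in the frame of purple_board above 0.1 m and linear speed of purple_board below 0.03 m/s and contact force between purple_board and drying_rack below 0.1 N and contact force between purple_board and camera_stand below 0.1 N and distance of each of magenta_board, green_board from where it was at the start of the episode below 0.03 m and distance of lens from where it was at the start of the episode below 0.015 m and distance of each of paint_can_yellow, paint_can_red, mixing_cup, tape_roll, flat_brush from where it was at the start of the episode below 0.04 m); the arm keeps its last pose, push and grip.
It fails at once if the gripper touches the fresh paint of the purple panel (contact force between any of the arm, the fingers and purple_panel above 0.5 N).
It fails at once if the purple panel touches the camera (contact force between purple_panel and camera_stand above 0.5 N).
It fails at once if another board is pulled out of its place (distance of any of magenta_board, green_board from where it was at the start of the episode above 0.03 m).
It fails at once if the camera is pushed out of place (distance of lens from where it was at the start of the episode above 0.015 m).
It fails at once if another thing on the bench is shoved or knocked over (distance of any of paint_can_yellow, paint_can_red, mixing_cup, tape_roll, flat_brush from where it was at the start of the episode above 0.04 m).
It also fails if it takes over 40 s, if anything falls off the work surface, if the arm or the gripper's body presses on something with over 40 N, if the wrist force passes 120 N, or if a joint passes its speed limit or range.

## Working session

There is one attempt and no reset: what is moved stays moved. The work goes in short steps, Python scripts to look and compute and a tool call to move; the robot and the scene stay as the last step left them, time stands still between calls to the robot, and variables do not carry over. Pictures are saved under pics/ and viewed, on a budget of 10 in all, crops included, one or two more only if the job needs it, and the job is handed in when it is done.

Besides the shell and the picture viewer there is one more tool, called as name(argument=value, ...) on one line, values as JSON. apply_moves: Moves the arm, as the interface text tells. Its arguments: {"type":"object","properties":{"moves":{"type":"array","items":{"type":"array"}},"claw":{"type":"number"},"grip_force":{"type":"number"}},"required":["moves"]}

```bash
mkdir -p pics; ls; cat > h.py <<'E'
import numpy as np, cv2
from bench import r, imaging
from scipy.spatial.transform import Rotation as R
def ray(f,uv):
    K=f["intrinsics"];T=np.array(f["T"])
    d=np.array([(uv[0]-K[0][2])/K[0][0],-(uv[1]-K[1][2])/K[1][1],-1.0])
    return T[:3,3],T[:3,:3]@d
def onz(f,uv,z):
    o,d=ray(f,uv); return o+d*(z-o[2])/d[2]
def tri(a,b):
    (o1,d1),(o2,d2)=a,b
    s=np.linalg.lstsq(np.stack([d1,-d2],1),o2-o1,rcond=None)[0]
    p,q=o1+d1*s[0],o2+d2*s[1]; return (p+q)/2,np.linalg.norm(p-q)
def proj(f,P):
    T=np.array(f["T"]);p=T[:3,:3].T@(np.array(P)-T[:3,3]);K=f["intrinsics"]
    return np.array([K[0][0]*p[0]/-p[2]+K[0][2],K[1][1]*-p[1]/-p[2]+K[1][2]])
E
python3 - <<'E'
from h import *
import pickle
F={}
for n in("scene","side"):
    f=imaging.grab_frame(n);F[n]=f;cv2.imwrite(f"pics/{n}0.png",f["frame"]);print({k:(v if k!="frame" else 0) for k,v in f.items()})
pickle.dump(F,open("f0.pkl","wb"))
print(r.get_obs())
E
```

```text
pics
{'frame': 0, 'intrinsics': array([[619.497514  ,   0.        , 325.66124753],
       [  0.        , 619.497514  , 248.37066827],
       [  0.        ,   0.        ,   1.        ]]), 'T': array([[ 0.89042908, -0.28826354,  0.35219338,  1.14857281],
       [ 0.45511791,  0.56725845, -0.68635671, -1.17755198],
       [-0.00193306,  0.77144149,  0.63629733,  1.22077608],
       [ 0.        ,  0.        ,  0.        ,  1.        ]])}
{'frame': 0, 'intrinsics': array([[602.17149994,   0.        , 320.11134347],
       [  0.        , 602.17149994, 238.42634828],
       [  0.        ,   0.        ,   1.        ]]), 'T': array([[ 0.97442407,  0.16233379, -0.15538813,  0.31137063],
       [-0.22419211,  0.74950669, -0.6228785 , -1.08517741],
       [ 0.01535022,  0.64178459,  0.76673131,  1.46779863],
       [ 0.        ,  0.        ,  0.        ,  1.        ]])}
{'clock': 0.1, 'joints': array([ 1.10189862,  0.47772438,  0.02230697,  1.55633909, -0.01153206,
        1.10930022, -0.08305331]), 'qvel': array([ 7.69842039e-05, -1.79508084e-03,  6.21183942e-04, -1.75701531e-03,
        3.61950053e-04, -9.24110285e-04, -2.04981954e-04]), 'tau': array([ 3.69136833e-03, -5.97762501e+01,  1.61287844e+00, -2.81958640e+01,
        1.27497417e-02,  4.99593691e-03, -2.53419796e-05]), 'tcp_pos': array([ 0.23813049, -0.63105804,  0.24442326]), 'orientation': array([-3.08901113e+00, -5.63513322e-01,  5.77957667e-04]), 'contact_force': array([ 0.12668363, -0.27930122, -0.72106219]), 'moment': array([ 0.01511385, -0.02962219, -0.03100106]), 'grip_width': 0.08582346438704369}
```

View pics/scene0.png

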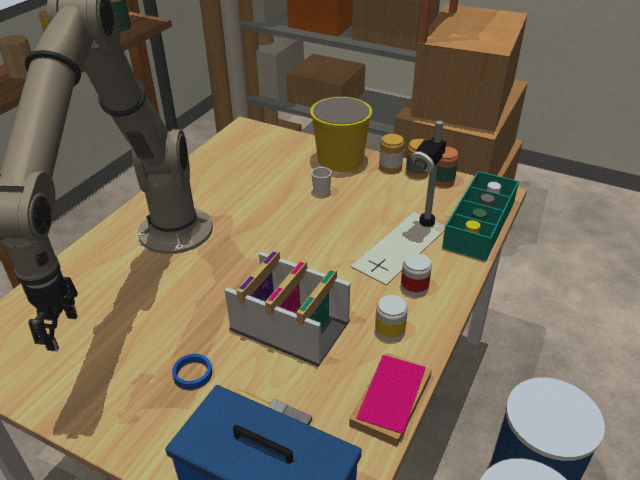

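View pics/side0.png

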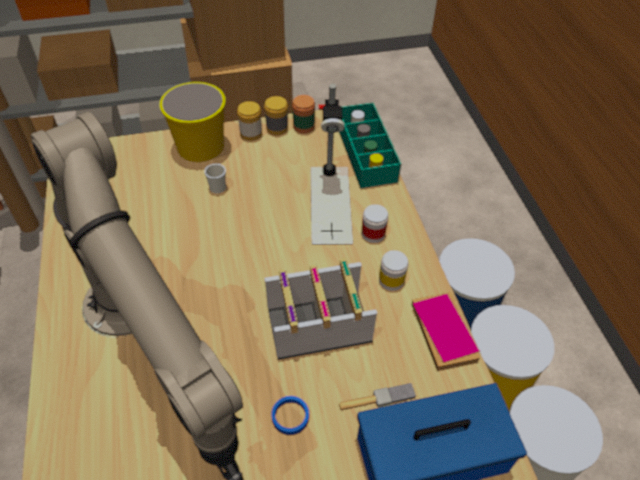

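The purple board is the leftmost one. Its dabs are at about scene (244,295)/(273,257) and side (292,323)/(284,276). The cross is at scene (378,265) and side (332,232), and the ring at scene (~422,160) and side (333,125).

```bash
python3 - <<'E'
from h import *
import pickle
F=pickle.load(open("f0.pkl","rb"))
win={"scene":(225,240,290,310),"side":(272,262,304,332)}
pts={}
for n,(a,b,c,d) in win.items():
    im=F[n]["frame"];hsv=cv2.cvtColor(im,cv2.COLOR_BGR2HSV)
    for nm,lo,hi in(("purple",(125,80,40),(145,255,255)),):
        m=np.zeros(im.shape[:2],np.uint8);m[b:d,a:c]=cv2.inRange(hsv,lo,hi)[b:d,a:c]
        k,l,s,ce=cv2.connectedComponentsWithStats(m)
        for i in range(1,k):
            if s[i,4]>8: print(n,nm,s[i],ce[i].round(1),onz(F[n],ce[i],.165).round(4))
# dark cross, side & scene
for n,(a,b,c,d) in {"scene":(362,252,396,278),"side":(318,220,346,242)}.items():
    g=cv2.cvtColor(F[n]["frame"],cv2.COLOR_BGR2GRAY)[b:d,a:c]
    ys,xs=np.where(g<100);bx=[(xs.min()+xs.max())/2+a,(ys.min()+ys.max())/2+b]
    print(n,"cross",len(xs),bx,xs.min()+a,xs.max()+a,ys.min()+b,ys.max()+b,onz(F[n],bx,.006).round(4),onz(F[n],(xs.mean()+a,ys.mean()+b),.006).round(4))
A=F["scene"]["frame"][115:285,340:470];B=F["side"]["frame"][75:255,270:400]
A=cv2.resize(A,(390,510),interpolation=2);B=cv2.resize(B,(390,540),interpolation=2)
o=np.zeros((540,790,3),np.uint8);o[:510,:390]=A;o[:,400:]=B;cv2.imwrite("pics/crop1.png",o)
E
```

```text
scene purple [264 252  12  11  45] [269.3 257.4] [ 0.4489 -0.1393  0.165 ]
scene purple [251 273  22  28 289] [264.3 288.8] [ 0.5003 -0.2482  0.165 ]
scene purple [240 277  13  12  52] [246.1 282.6] [ 0.4477 -0.2496  0.165 ]
side purple [282 273   5  13  34] [284.  279.2] [ 0.4495 -0.1446  0.165 ]
side purple [289 306   6  15  41] [291.6 313.4] [ 0.4481 -0.2548  0.165 ]
scene cross 37 [np.float64(376.5), np.float64(268.0)] 367 386 259 277 [0.6523 0.1196 0.006 ] [0.6508 0.1295 0.006 ]
side cross 2 [np.float64(331.0), np.float64(230.5)] 331 331 230 231 [0.6491 0.1272 0.006 ] [0.6491 0.1272 0.006 ]
```

View pics/crop1.png

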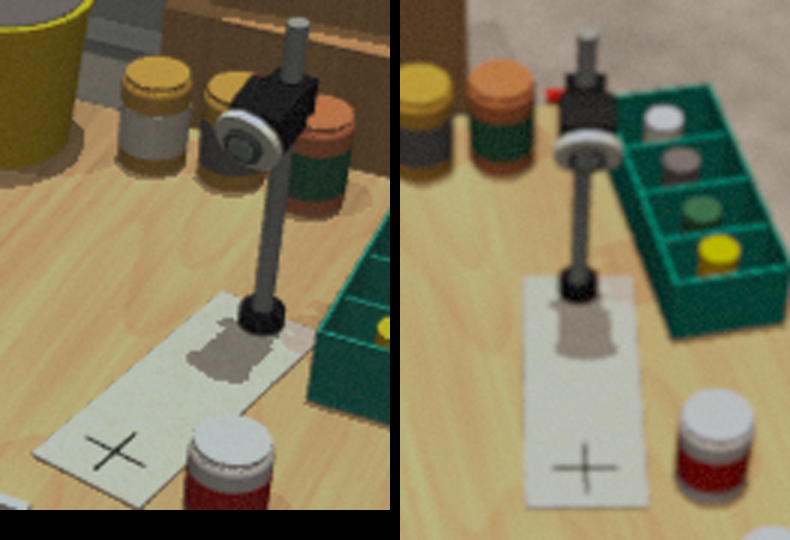

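The crop shows the cross at scene (378.7,265.3) and side (331.7,230.7). The ring front is at scene (~421,162) and side (332.7,125.5), and the column base at scene (427.7,219) and side (329.7,170).

```bash
python3 - <<'E'
from h import *
import pickle
F=pickle.load(open("f0.pkl","rb"));s,d=F["scene"],F["side"]
c=[onz(s,(378.7,265.3),.006),onz(d,(331.7,230.7),.006)];print("cross",c)
b=[onz(s,(427.7,219.5),.012),onz(d,(329.7,170.5),.012)];print("col",b)
L,e=tri(ray(s,(421,162)),ray(d,(332.7,125.8)));print("lens",L,e)
cm=np.mean(c,0);bm=np.mean(b,0);print("dist cross-col (273)",np.linalg.norm((bm-cm)[:2]),"yaw",np.arctan2(*(bm-cm)[[1,0]]), "cross-lens (188)",np.linalg.norm((L-cm)[:2]),"yaw",np.arctan2(*(L-cm)[[1,0]]))
# plate corners side/scene
for n,f,p in(("side",d,[(527,506),(648,506),(634,278),(524,278)]),):
    q=[onz(f,((u-400)/3+270,v/3+75),.006) for u,v in p];print(np.round(q,4))
q=[onz(s,(u/3+340,v/3+115),.006) for u,v in[(34,456),(138,507),(318,330),(222,293)]];print(np.round(q,4))
E
```

```text
cross [array([0.65330817, 0.13380069, 0.006     ]), array([0.65112657, 0.12594394, 0.006     ])]
col [array([0.70793175, 0.40772872, 0.012     ]), array([0.7082349 , 0.39109744, 0.012     ])]
lens [0.69207077 0.31524755 0.27488986] 0.0011097573190503283
dist cross-col (273) 0.2752693789461832 yaw 1.366426502389494 cross-lens (188) 0.18961084480804205 yaw 1.3590318891000046
[[0.5789 0.0866 0.006 ]
 [0.7029 0.0597 0.006 ]
 [0.7762 0.3977 0.006 ]
 [0.6501 0.4246 0.006 ]]
[[0.5838 0.0899 0.006 ]
 [0.7045 0.0679 0.006 ]
 [0.7685 0.4143 0.006 ]
 [0.6524 0.4308 0.006 ]]
```

Setup: the focus is at about (0.652, 0.130, 0.206) and the batten grip point at about (0.449, -0.197, 0.145). The moves have no tilt command, but I need a lean of at least 8.5° (target 20°). So first I'll test in free space what the arm does with the tool's orientation at its reach limit.

apply_moves(moves=[[[0,-4,0],0],[[0,-8,0],0],[[0,-12,0],0],[[0,-16,0],0],[[0,-20,0],0],[[0,-24,0],0],[[0,-28,0],0],[[0,-32,0],0],[[0,-34,0],0]], claw=1)

```text
clock: 0.85
tcp_pos: [0.116, -0.3091, 0.2442]
orientation: [-3.088, -0.563, 0.002]
contact_force: [-1.2, 0.3, -0.1]
grip_width: 0.0852
```

```bash
cat >> h.py <<'E'
def st():
    o=r.get_obs();M=R.from_rotvec(o["orientation"]).as_matrix()
    print("t",o["clock"].__round__(2),"tcp",o["tcp_pos"].round(4),"q",o["joints"].round(3),"w",round(o["grip_width"],4),"F",o["contact_force"].round(2))
    print("tool x,y,z:",M.T.round(3).tolist());return o,M
E
python3 -c "
from h import *
st()"
```

```text
t 0.85 tcp [ 0.116  -0.3091  0.2442] q [ 1.07  -0.115 -0.045  2.289 -0.006  0.97  -0.18 ] w 0.0852 F [-1.16  0.34 -0.09]
tool x,y,z: [[0.936, 0.353, -0.001], [0.353, -0.936, -0.003], [-0.002, 0.003, -1.0]]
```

apply_moves(moves=[[[0,-3,0],0],[[0,-6,0],0],[[0,-8,0],0],[[0,-8,0],0]])

```text
clock: 1.18
tcp_pos: [0.088, -0.2351, 0.2443]
orientation: [-3.089, -0.563, 0.002]
contact_force: [-1.3, 0.1, -0.4]
grip_width: 0.0853
```

```bash
python3 -c "
from h import *
st()"
```

```text
t 1.18 tcp [ 0.088  -0.2351  0.2443] q [ 1.072 -0.287 -0.086  2.415 -0.028  1.015 -0.206] w 0.0853 F [-1.28  0.14 -0.44]
tool x,y,z: [[0.936, 0.353, -0.001], [0.353, -0.936, -0.002], [-0.001, 0.002, -1.0]]
```

apply_moves(moves=[[[0,-3,0],0],[[0,-6,0],0],[[0,-6,0],0],[[0,-6,0],0]])

```text
clock: 1.52
tcp_pos: [0.0763, -0.205, 0.2426]
orientation: [-3.071, -0.553, 0.008]
contact_force: [-0.5, -0.2, 0.0]
grip_width: 0.0852
```

```bash
python3 -c "
from h import *
st()"
```

```text
t 1.52 tcp [ 0.0763 -0.205   0.2426] q [ 1.516 -0.337 -0.426  2.436 -0.16   1.043 -0.019] w 0.0852 F [-0.49 -0.24  0.04]
tool x,y,z: [[0.937, 0.349, -0.001], [0.349, -0.937, -0.022], [-0.009, 0.02, -1.0]]
```

apply_moves(moves=[[[0,-3,0],0],[[0,-6,0],0],[[0,-6,0],0],[[0,-6,0],0],[[0,-6,0],0]])

```text
clock: 1.93
tcp_pos: [0.0707, -0.1898, 0.2474]
orientation: [-3.008, -0.549, -0.009]
contact_force: [-0.3, 0.2, -0.2]
grip_width: 0.0855
```

```bash
python3 -c "
from h import *
st()"
```

```text
t 1.93 tcp [ 0.0707 -0.1898  0.2474] q [ 1.353 -0.335 -0.284  2.434 -0.137  1.112 -0.056] w 0.0855 F [-0.31  0.16 -0.19]
tool x,y,z: [[0.936, 0.353, 0.021], [0.353, -0.932, -0.081], [-0.009, 0.083, -0.996]]
```

The tilt grows at the limit (0.083 rad now). Next I'll check whether it stays when I back out.

apply_moves(moves=[[[0,4,0],0],[[0,8,0],0],[[0,10,0],0],[[0,10,0],0]])

```text
clock: 2.27
tcp_pos: [0.1075, -0.2867, 0.2394]
orientation: [-3.011, -0.548, -0.011]
contact_force: [-0.2, -0.6, -0.1]
grip_width: 0.0853
```

```bash
python3 -c "
from h import *
st()"
```

```text
t 2.27 tcp [ 0.1075 -0.2867  0.2394] q [ 1.365 -0.093 -0.297  2.284 -0.07   1.023 -0.102] w 0.0853 F [-0.21 -0.58 -0.06]
tool x,y,z: [[0.936, 0.351, 0.021], [0.352, -0.933, -0.079], [-0.008, 0.081, -0.997]]
```

The commanded tilt persists, so I can build a lean at the inner reach limit. Working through the roll geometry, a tool-axis lean of about (+0.17, -0.33) before grasping leaves the board within about 0.12 rad of square after the roll. I'll keep building it here, away from everything.

apply_moves(moves=[[[-0.6,-4,0.3],0],[[-1.2,-8,0.6],0],[[-2,-12,1],0],[[-3,-16,1.3],0],[[-3,-20,1.6],0],[[-3,-20,1.6],0],[[-3,-20,1.6],0],[[-3,-20,1.6],0]])

```text
clock: 2.93
tcp_pos: [0.0201, -0.1874, 0.2362]
orientation: [-2.967, -0.533, -0.015]
contact_force: [-0.1, 0.9, 0.3]
grip_width: 0.0854
```

```bash
python3 -c "
from h import *
st()"
```

```text
t 2.93 tcp [ 0.0201 -0.1874  0.2362] q [ 2.051 -0.337 -0.637  2.436 -0.222  1.12   0.35 ] w 0.0854 F [-0.06  0.85  0.27]
tool x,y,z: [[0.938, 0.346, 0.032], [0.348, -0.93, -0.123], [-0.013, 0.126, -0.992]]
```

apply_moves(moves=[[[-4,-8,-2],0],[[-8,-16,-4],0],[[-12,-24,-6],0],[[-12,-30,-6],0],[[-12,-30,-6],0],[[-12,-30,-6],0]])

```text
clock: 3.43
tcp_pos: [-0.1208, -0.1441, 0.2427]
orientation: [-2.943, -0.539, -0.045]
contact_force: [-1.5, -1.1, -0.2]
grip_width: 0.0856
```

```bash
python3 -c "
from h import *
st()"
```

```text
t 3.43 tcp [-0.1208 -0.1441  0.2427] q [ 2.584 -0.337 -0.533  2.434 -0.106  1.137  0.93 ] w 0.0856 F [-1.54 -1.06 -0.25]
tool x,y,z: [[0.935, 0.35, 0.056], [0.355, -0.924, -0.141], [0.002, 0.152, -0.988]]
```

apply_moves(moves=[[[4,3,0],0],[[8,6,0],0],[[12,9,0],0],[[15,11,0],0],[[18,11,0],0],[[18,3,-2],0],[[16,-8,-4],0],[[15,-18,-6],0],[[15,-22,-6],0],[[15,-22,-6],0]])

```text
clock: 4.27
tcp_pos: [0.0596, -0.1605, 0.2506]
orientation: [-2.898, -0.576, -0.059]
contact_force: [2.7, 1.0, 0.0]
grip_width: 0.0854
```

```bash
python3 -c "
from h import *
st()"
```

```text
t 4.27 tcp [ 0.0596 -0.1605  0.2506] q [ 1.557 -0.335 -0.385  2.432 -0.208  1.208  0.116] w 0.0854 F [2.68 1.01 0.01]
tool x,y,z: [[0.924, 0.375, 0.075], [0.382, -0.907, -0.174], [0.003, 0.189, -0.982]]
```

apply_moves(moves=[[[4,1.5,0],0],[[8,3,0],0],[[12,3.5,0.5],0],[[15,1,1],0],[[18,-3,2],0],[[18.5,-6,2.5],0],[[16,-9,2],0],[[13,-12,1],0],[[5,-21,0],0],[[5,-21,0],0]])

```text
clock: 5.1
tcp_pos: [0.1931, -0.05, 0.2549]
orientation: [-2.889, -0.522, -0.031]
contact_force: [0.4, -0.9, 0.7]
grip_width: 0.085
```

```bash
python3 -c "
from h import *
st()"
```

```text
t 5.1 tcp [ 0.1931 -0.05    0.2549] q [ 0.717 -0.336 -0.344  2.427 -0.325  1.15  -0.666] w 0.085 F [ 0.37 -0.89  0.69]
tool x,y,z: [[0.937, 0.344, 0.057], [0.348, -0.916, -0.198], [-0.016, 0.205, -0.979]]
```

apply_moves(moves=[[[-3.2,-2.2,0],0],[[-6.4,-4.4,0],0],[[-10,-7,0],0],[[-14,-10,0],0],[[-18,-13,0],0],[[-22,-16,0],0],[[-22,-16,0],0],[[-22,-16,0],0],[[-22,-16,0],0]])

```text
clock: 5.85
tcp_pos: [0.1502, -0.0773, 0.2523]
orientation: [-2.833, -0.534, -0.006]
contact_force: [0.8, 1.3, 0.2]
grip_width: 0.085
```

```bash
python3 -c "
from h import *
st()"
```

```text
t 5.85 tcp [ 0.1502 -0.0773  0.2523] q [ 1.103 -0.336 -0.455  2.435 -0.333  1.231 -0.367] w 0.085 F [0.8  1.3  0.24]
tool x,y,z: [[0.932, 0.358, 0.051], [0.359, -0.899, -0.25], [-0.044, 0.252, -0.967]]
```

apply_moves(moves=[[[2,1,0],0],[[5,-2,0],0],[[3,-6,0],0],[[-3,-10,0],0],[[-10,-14,0],0],[[-18,-16,0],0],[[-22,-16,0],0],[[-26,-16,0],0],[[-26,-16,0],0],[[-26,-16,0],0]])

```text
clock: 6.68
tcp_pos: [0.1281, -0.0827, 0.2558]
orientation: [-2.815, -0.475, 0.032]
contact_force: [-2.0, -2.8, 0.1]
grip_width: 0.0852
```

```bash
python3 -c "
from h import *
st()"
```

```text
t 6.68 tcp [ 0.1281 -0.0827  0.2558] q [ 1.14  -0.337 -0.42   2.436 -0.302  1.279 -0.353] w 0.0852 F [-1.98 -2.85  0.06]
tool x,y,z: [[0.946, 0.324, 0.025], [0.318, -0.905, -0.283], [-0.069, 0.276, -0.959]]
```

apply_moves(moves=[[[4,0,0],0],[[8,-1,0.5],0],[[10,-5,2],0],[[12,-9,3],0],[[12.5,-13,4],0],[[9,-15,4],0],[[2,-17,4],0],[[-8,-20,4],0],[[-8,-20,4],0],[[-8,-20,4],0]])

```text
clock: 7.52
tcp_pos: [0.1905, 0.0649, 0.257]
orientation: [-2.775, -0.541, 0.076]
contact_force: [0.1, 2.2, 0.0]
grip_width: 0.0853
```

```bash
python3 -c "
from h import *
st()"
```

```text
t 7.52 tcp [0.1905 0.0649 0.257 ] q [ 0.501 -0.336 -0.484  2.433 -0.483  1.188 -0.912] w 0.0853 F [0.12 2.17 0.02]
tool x,y,z: [[0.927, 0.374, 0.008], [0.358, -0.88, -0.313], [-0.11, 0.293, -0.95]]
```

apply_moves(moves=[[[-3,-2,0],0],[[-6,-5,0],0],[[-10,-9,0],0],[[-14,-13,0],0],[[-18,-16,0],0],[[-22,-18,0],0],[[-22,-18,0],0],[[-22,-18,0],0],[[-22,-18,0],0]])

```text
clock: 8.27
tcp_pos: [0.1732, 0.1016, 0.2677]
orientation: [-2.735, -0.462, 0.162]
contact_force: [-0.1, -3.2, 0.2]
grip_width: 0.0853
```

```bash
python3 -c "
from h import *
st()"
```

```text
t 8.27 tcp [0.1732 0.1016 0.2677] q [ 0.169 -0.337 -0.322  2.436 -0.496  1.21  -1.143] w 0.0853 F [-0.13 -3.22  0.19]
tool x,y,z: [[0.94, 0.337, -0.052], [0.296, -0.881, -0.368], [-0.17, 0.33, -0.928]]
```

The lean is now (-0.17, +0.33), which is what I wanted. Next I'll plan the roll and approach.

```bash
cat > plan.py <<'E'
from h import *
from scipy.optimize import minimize_scalar
YB=-0.012; YAW=1.366
grip0=np.array([.449,-.197,.145])
yb=np.array([-np.sin(YB),np.cos(YB),0])
d=np.array([np.cos(YAW),np.sin(YAW),0]);dl=np.radians(20)
XF=np.cos(dl)*d+np.sin(dl)*np.array([0,0,1]);ZF=-np.sin(dl)*d+np.cos(dl)*np.array([0,0,1]);YF=np.cross(ZF,XF)
FOC=np.array([.652,.130,.206])
def rz(a): return R.from_euler('z',a).as_matrix()
def grasp_roll(M):
    # roll so tool y is square to batten axis, towards +x
    best=min(np.linspace(-3.14,3.14,6281),key=lambda a:abs((M@rz(a))[:,1]@yb)+ (5 if (M@rz(a))[0,1]<0 else 0)); return best
E
python3 - <<'E'
from plan import *
o,M=st()
a=grasp_roll(M);G=M@rz(a);print("roll",a,"G xyz",G.T.round(3).tolist())
# predicted board in hand: x=tool y, z = vertical projected
xb=G[:,1];zb=np.array([0,0,1.])-xb*xb[2];zb/=np.linalg.norm(zb)
B=np.stack([xb,np.cross(zb,xb),zb],1)
f=lambda s:(lambda Q:max(np.arccos(Q[:,0]@XF),np.arccos(Q[:,2]@ZF)))(G@rz(s)@G.T@B)
s=min(np.linspace(-2.2,-.6,161),key=f);Q=G@rz(s)@G.T@B
print("final roll",s,"errx",np.arccos(Q[:,0]@XF),"errz",np.arccos(Q[:,2]@ZF))
p=o["tcp_pos"]
for n,t in(("up",[p[0]+.08,p[1]-.1,.36]),("hover",[.449,-.197,.33])):
    print(n,(M.T@(np.array(t)-p)*100).round(2))
E
```

```text
t 8.27 tcp [0.1732 0.1016 0.2677] q [ 0.169 -0.337 -0.322  2.436 -0.496  1.21  -1.143] w 0.0853 F [-0.13 -3.22  0.19]
tool x,y,z: [[0.94, 0.337, -0.052], [0.296, -0.881, -0.368], [-0.17, 0.33, -0.928]]
roll -1.193 G xyz [[0.072, 0.944, 0.323], [0.983, -0.012, -0.184], [-0.17, 0.33, -0.928]]
final roll -1.54 errx 0.09558676854645103 errz 0.09865771018712281
up [  3.67   7.79 -13.23]
hover [ 15.53  32.19 -20.34]
```

apply_moves(moves=[[[1,2,-4],-0.12],[[2.5,5,-8],-0.24],[[3.7,8,-11],-0.36],[[5,11,-13],-0.48],[[7,14.5,-15],-0.6],[[8.8,18,-16],-0.72],[[10.5,22,-17],-0.84],[[12.3,25.5,-18],-0.96],[[14,29,-19],-1.08],[[15.5,32.2,-20.3],-1.19]], claw=0.65)

```text
clock: 9.1
tcp_pos: [0.4464, -0.1822, 0.3285]
orientation: [-1.977, -1.935, -0.152]
contact_force: [0.4, 0.8, 0.7]
grip_width: 0.0554
```

apply_moves(moves=[[[0,0,0],0]])

```text
clock: 9.18
tcp_pos: [0.4489, -0.1858, 0.3268]
orientation: [-1.983, -1.932, -0.15]
contact_force: [0.1, -0.1, -0.5]
grip_width: 0.0555
```

```bash
python3 - <<'E'
from plan import *
o,M=st()
f=imaging.grab_frame("side");g=imaging.grab_frame("scene");w=imaging.grab_frame("wrist")
print(w["intrinsics"])
import pickle;pickle.dump({"side":f,"scene":g,"wrist":w},open("f1.pkl","wb"))
cv2.imwrite("pics/w1.png",w["frame"])
p=o["tcp_pos"];print("to grasp", (M.T@(grip0+[0,0,.006]+.005*M[:,2]-p)*100).round(2), "roll", grasp_roll(M))
E
```

```text
t 9.18 tcp [ 0.4489 -0.1858  0.3268] q [ 0.261  0.272  0.189  1.726 -0.275  1.47   0.498] w 0.0555 F [ 0.11 -0.05 -0.53]
tool x,y,z: [[0.056, 0.944, 0.326], [0.983, 0.006, -0.185], [-0.176, 0.331, -0.927]]
[[371.64829954   0.         320.05963619]
 [  0.         371.64829954 248.99822093]
 [  0.           0.           1.        ]]
to grasp [-6.79  3.26 16.42] roll 0.019000000000000128
```

View pics/w1.png

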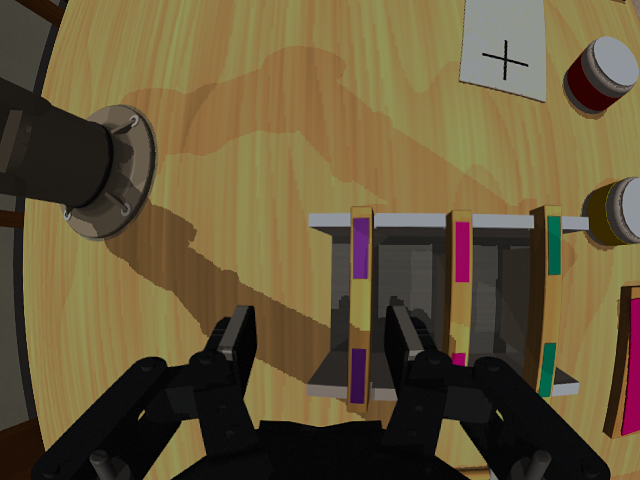

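The wrist view shows the purple dabs at (361,248) and (358,376), the cross at (505,60), and the batten square between the fingers. I'll cast fisheye rays from those pixels to check.

```bash
cat >> h.py <<'E'
def fz(f,uv,z):
    K=f["intrinsics"];T=np.array(f["T"]);d=np.array([uv[0]-K[0][2],uv[1]-K[1][2]])/K[0][0]
    t=np.linalg.norm(d);e=d/t*np.sin(t);v=T[:3,:3]@np.array([e[0],-e[1],-np.cos(t)])
    return T[:3,3]+v*(z-T[2,3])/v[2]
E
python3 - <<'E'
from h import *
import pickle
w=pickle.load(open("f1.pkl","rb"))["wrist"]
hsv=cv2.cvtColor(w["frame"],cv2.COLOR_BGR2HSV)
m=cv2.inRange(hsv,(122,80,40),(148,255,255));m[:,:340]=0;m[:,380:]=0
k,l,s,ce=cv2.connectedComponentsWithStats(m)
P=[fz(w,ce[i],.165) for i in range(1,k) if s[i,4]>200]
print(np.round(P,4),"mid",np.mean(P,0).round(4))
print("cross",fz(w,(505,60),.006))
E
```

```text
[[ 0.448  -0.1404  0.165 ]
 [ 0.4469 -0.2495  0.165 ]] mid [ 0.4474 -0.1949  0.165 ]
cross [0.64873356 0.12908364 0.006     ]
```

apply_moves(moves=[[[-1.4,0.6,3.3],0.02],[[-2.7,1.2,6.6],0.02],[[-4.1,1.9,9.9],0.02],[[-5.4,2.5,13.1],0.02],[[-6.2,2.9,15],0.02],[[-6.8,3.2,16.4],0.02],[[-6.8,3.2,16.4],0.02],[[-6.8,3.2,16.4],0.02]])

```text
clock: 10.0
tcp_pos: [0.4433, -0.1899, 0.1501]
orientation: [-2.002, -1.908, -0.148]
contact_force: [0.2, -0.5, -0.4]
grip_width: 0.0555
```

```bash
python3 - <<'E'
from plan import *
o,M=st()
gp=o["tcp_pos"]-.005*M[:,2];print("grasp pt",gp.round(4),"target",grip0+[-.001,.001,.006],"tips z",(o["tcp_pos"]+.014*M[:,2])[2])
cv2.imwrite("pics/w2.png",imaging.grab_frame("wrist")["frame"])
E
```

```text
t 10.0 tcp [ 0.4433 -0.1899  0.1501] q [ 0.298  0.462  0.165  1.902 -0.33   1.126  0.604] w 0.0555 F [ 0.22 -0.49 -0.4 ]
tool x,y,z: [[0.078, 0.943, 0.325], [0.981, -0.015, -0.192], [-0.176, 0.334, -0.926]]
grasp pt [ 0.4442 -0.1916  0.1548] target [ 0.448 -0.196  0.151] tips z 0.1371643166500982
```

View pics/w2.png

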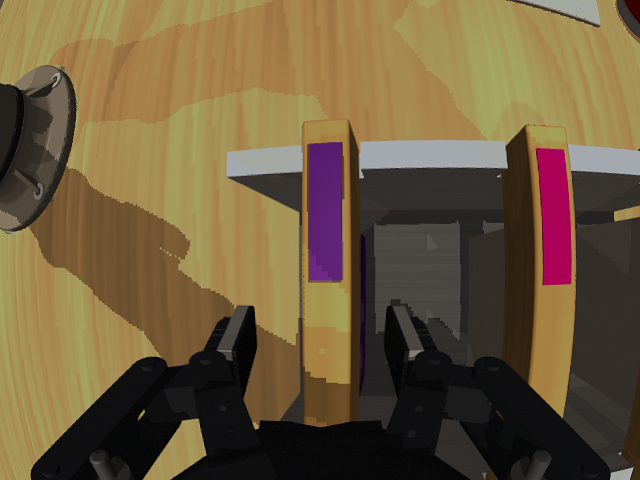

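It's centred to within 4 mm, with the tips above the panel and a finger on each side of the batten. I'll make a small correction and then close.

apply_moves(moves=[[[-0.4,0.4,0],0],[[-0.4,0.4,0],0]])

```text
clock: 10.22
tcp_pos: [0.4488, -0.1956, 0.1487]
orientation: [-2.006, -1.91, -0.15]
contact_force: [-0.6, -0.8, 0.2]
grip_width: 0.0556
```

apply_moves(moves=[[[0,0,0],0],[[0,0,0],0],[[0,0,0],0],[[0,0,0],0],[[0,0,0],0],[[0,0,0],0]], claw=0, grip_force=60)

```text
clock: 10.72
tcp_pos: [0.4493, -0.1952, 0.1481]
orientation: [-2.005, -1.911, -0.152]
contact_force: [5.5, -1.0, 3.0]
grip_width: 0.0173
```

```bash
python3 - <<'E'
from plan import *
o,M=st()
print("up 21cm",(M.T@np.array([-.0,0,.21])*100).round(2))
E
```

```text
t 10.72 tcp [ 0.4493 -0.1952  0.1481] q [ 0.303  0.474  0.166  1.888 -0.332  1.126  0.609] w 0.0173 F [ 5.46 -1.02  3.02]
tool x,y,z: [[0.077, 0.943, 0.324], [0.982, -0.016, -0.187], [-0.171, 0.333, -0.927]]
up 21cm [  6.8   -3.93 -19.48]
```

apply_moves(moves=[[[0.4,-0.2,-1],0],[[0.9,-0.5,-2.5],0],[[1.6,-0.9,-4.5],0],[[2.5,-1.4,-7],0],[[3.5,-2,-10],0],[[4.5,-2.6,-13],0],[[5.6,-3.2,-16],0],[[6.8,-3.9,-19.5],0],[[6.8,-3.9,-19.5],0],[[6.8,-3.9,-19.5],0]])

```text
clock: 11.55
tcp_pos: [0.4487, -0.1958, 0.3591]
orientation: [-2.006, -1.91, -0.15]
contact_force: [-0.5, 0.1, -2.4]
grip_width: 0.0174
```

```bash
python3 - <<'E'
from plan import *
o,M=st()
import pickle
F={n:imaging.grab_frame(n) for n in("scene","side")};pickle.dump(F,open("f2.pkl","wb"))
A=F["scene"]["frame"][130:380,180:440];B=F["side"]["frame"][120:370,200:460]
cv2.imwrite("pics/l.png",cv2.resize(np.hstack([A,B]),(800,385),interpolation=2))
E
```

```text
t 11.55 tcp [ 0.4487 -0.1958  0.3591] q [ 0.269  0.256  0.201  1.674 -0.27   1.538  0.476] w 0.0174 F [-0.55  0.12 -2.36]
tool x,y,z: [[0.078, 0.943, 0.323], [0.982, -0.016, -0.188], [-0.172, 0.332, -0.927]]
```

View pics/l.png

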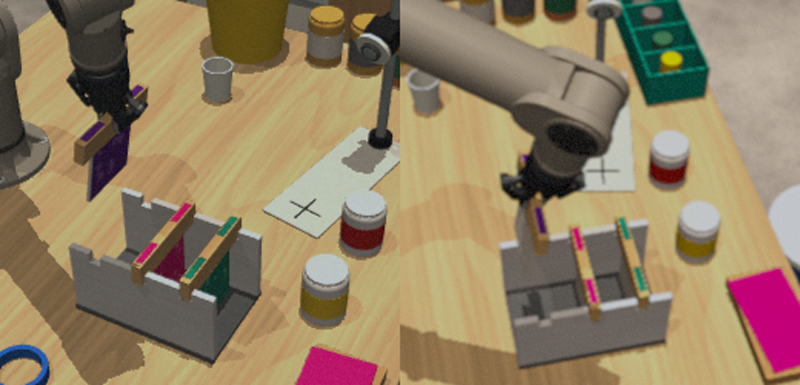

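Held and clear of the rack, and the other two boards haven't moved. Now the transfer: compute the final TCP.

```bash
cat >> plan.py <<'E'
FOC=np.array([.651,.130,.206])
def board_in_tool():
    # at grasp
    G=np.array([[.077,.943,.324],[.982,-.016,-.187],[-.171,.333,-.927]]).T
    xb=G[:,1];zb=np.array([0,0,1.])-xb*xb[2];zb/=np.linalg.norm(zb)
    B=np.stack([xb,np.cross(zb,xb),zb],1)
    c=np.array([.448,-.196,.145])-np.array([.4493,-.1952,.1481]);c-=xb*(xb@c)
    return G.T@B,G.T@c
def errs(M,Bt): Q=M@Bt;return np.arccos(Q[:,0]@XF),np.arccos(Q[:,2]@ZF)
E
python3 - <<'E'
from plan import *
o,M=st();Bt,ct=board_in_tool()
for s in(-1.3,-1.4,-1.5,-1.54,-1.6):print(s,errs(M@rz(s),Bt))
s=-1.5;N=M@rz(s);Q=N@Bt
tcp=FOC-Q@np.array([.003,0,-.075])-N@ct
print("tcp",tcp,"Q",Q.T.round(3).tolist())
p=o["tcp_pos"]
for t in([.50,-.1,.365],[.6,.02,.365],[tcp[0],tcp[1]-.03,.36],tcp):print(np.round(t,3),(M.T@(np.array(t)-p)*100).round(1))
E
```

```text
t 11.65 tcp [ 0.4477 -0.195   0.3565] q [ 0.269  0.258  0.2    1.677 -0.27   1.537  0.476] w 0.017 F [-0.61  0.75 -1.26]
tool x,y,z: [[0.079, 0.942, 0.325], [0.981, -0.016, -0.193], [-0.177, 0.334, -0.926]]
-1.3 (np.float64(0.17182966346700934), np.float64(0.1328521893997589))
-1.4 (np.float64(0.08251120847793432), np.float64(0.11449255085285875))
-1.5 (np.float64(0.06381564868222932), np.float64(0.10071045361852311))
-1.54 (np.float64(0.0925907628656727), np.float64(0.09697361123749416))
-1.6 (np.float64(0.1460084442382628), np.float64(0.0936970789334236))
tcp [0.63768602 0.10477567 0.27893917] Q [[0.148, 0.938, 0.31], [-0.977, 0.188, -0.102], [-0.154, -0.288, 0.945]]
[ 0.5   -0.1    0.365] [9.6 4.8 1.5]
[0.6   0.02  0.365] [21.7 14.4  3.7]
[0.638 0.075 0.36 ] [27.  18.1  5.3]
[0.638 0.105 0.279] [27.2 19.7 13.8]
```

apply_moves(moves=[[[2,1,0.2],-0.1],[[5,2.5,0.7],-0.22],[[8,4,1.2],-0.34],[[11,6,1.7],-0.46],[[14,8.3,2.2],-0.58],[[17,10.6,2.7],-0.7],[[20,13,3.3],-0.82],[[23,15,4],-0.94],[[25,16.7,4.6],-1.06],[[27,18.1,5.3],-1.17]])

```text
clock: 12.48
tcp_pos: [0.6382, 0.076, 0.3589]
orientation: [-0.628, -2.787, -0.424]
contact_force: [0.4, -0.8, -1.3]
grip_width: 0.0168
```

apply_moves(moves=[[[0,0,0],-0.11],[[0,0,0],-0.22],[[0,0,0],-0.33],[[0,0,0],-0.33],[[0,0,0],-0.33]])

```text
clock: 12.9
tcp_pos: [0.6374, 0.0737, 0.3596]
orientation: [-0.179, -2.893, -0.484]
contact_force: [-1.1, -0.0, -1.9]
grip_width: 0.0169
```

```bash
python3 - <<'E'
from plan import *
o,M=st();Bt,ct=board_in_tool()
for s in(-.1,-.05,0,.05,.1):print(s,errs(M@rz(s),Bt))
Q=M@Bt;tcp=FOC-Q@np.array([.003,0,-.075])-M@ct
print(tcp,(M.T@(tcp-o["tcp_pos"])*100).round(2))
F={n:imaging.grab_frame(n) for n in("scene","side")}
A=F["scene"]["frame"][90:290,270:470];B=F["side"]["frame"][70:270,230:430]
cv2.imwrite("pics/m.png",cv2.resize(np.hstack([A,B]),(800,400),interpolation=2))
E
```

```text
t 12.9 tcp [0.6374 0.0737 0.3596] q [ 0.08   0.458 -0.188  1.379 -0.275  1.469  1.402] w 0.0169 F [-1.09 -0.   -1.94]
tool x,y,z: [[-0.972, 0.086, 0.218], [0.152, 0.939, 0.309], [-0.178, 0.333, -0.926]]
-0.1 (np.float64(0.14265072801244386), np.float64(0.0927106903065003))
-0.05 (np.float64(0.09807249386563252), np.float64(0.09555690679087425))
0 (np.float64(0.06230957818205558), np.float64(0.10035764980817703))
0.05 (np.float64(0.05605398687475385), np.float64(0.10683968049245174))
0.1 (np.float64(0.08600530901776839), np.float64(0.11470489551587117))
[0.63778898 0.10491331 0.27900533] [-1.53  0.44  8.5 ]
```

View pics/m.png

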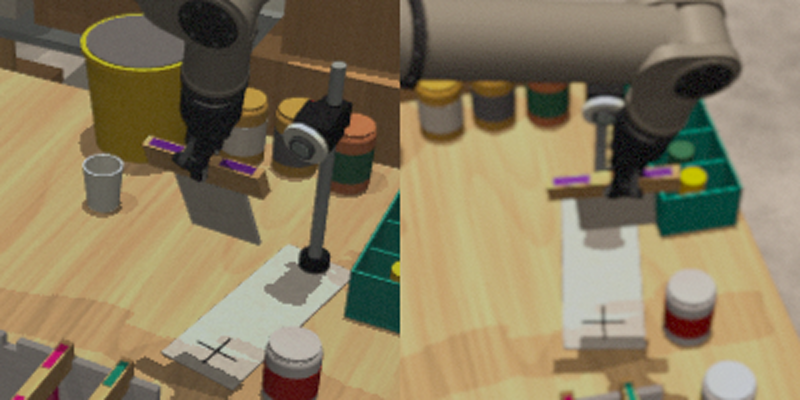

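The board faces the camera and leans as planned (white back towards us). Now lower it to the focus.

apply_moves(moves=[[[-0.4,0.1,2],0],[[-0.8,0.2,4.5],0],[[-1.2,0.3,6.5],0],[[-1.5,0.4,8],0],[[-1.5,0.4,8.5],0],[[-1.5,0.4,8.5],0],[[-1.5,0.4,8.5],0]])

```text
clock: 13.58
tcp_pos: [0.6386, 0.1046, 0.2815]
orientation: [-0.175, -2.898, -0.486]
contact_force: [0.3, -0.2, -1.0]
grip_width: 0.0169
```

```bash
python3 - <<'E'
from plan import *
import pickle
o,M=st();Bt,ct=board_in_tool();print(errs(M,Bt));Q=M@Bt
fc=o["tcp_pos"]+M@ct+Q@np.array([.003,0,-.075]);print("pred face",fc, "err in focus axes",np.stack([XF,YF,ZF])@(fc-FOC))
F={n:imaging.grab_frame(n) for n in("scene","side")};pickle.dump(F,open("f3.pkl","wb"))
# predicted panel corners/dab-edge points
pts={"LL":(0,-.055,-.13),"LR":(0,.055,-.13),"BL":(-.009,-.09,-.02),"BR":(-.009,.09,-.02),"TL":(-.009,-.09,.02),"TR":(-.009,.09,.02)}
for n in F:print(n,{k:proj(F[n],o["tcp_pos"]+M@ct+Q@np.array(v)).round(1).tolist() for k,v in pts.items()})
A=F["scene"]["frame"][130:290,310:470];B=F["side"]["frame"][90:250,250:410]
cv2.imwrite("pics/n.png",cv2.resize(np.hstack([A,B]),(800,400),interpolation=2))
E
```

```text
t 13.58 tcp [0.6386 0.1046 0.2815] q [ 0.047  0.507 -0.202  1.48  -0.274  1.308  1.404] w 0.0169 F [ 0.29 -0.2  -0.97]
tool x,y,z: [[-0.973, 0.084, 0.213], [0.149, 0.939, 0.31], [-0.174, 0.333, -0.927]]
(np.float64(0.06404473733870089), np.float64(0.1033509232615299))
pred face [0.6521509  0.12968584 0.2085203 ] err in focus axes [ 0.00079289 -0.00119074  0.00239346]
scene {'LL': [401.5, 230.1], 'LR': [369.1, 218.9], 'BL': [403.5, 209.8], 'BR': [348.3, 192.0], 'TL': [400.7, 199.6], 'TR': [344.7, 182.1]}
side {'LL': [352.9, 192.4], 'LR': [316.8, 195.5], 'BL': [364.6, 177.3], 'BR': [301.8, 182.8], 'TL': [364.5, 170.7], 'TR': [300.3, 176.4]}
```

View pics/n.png

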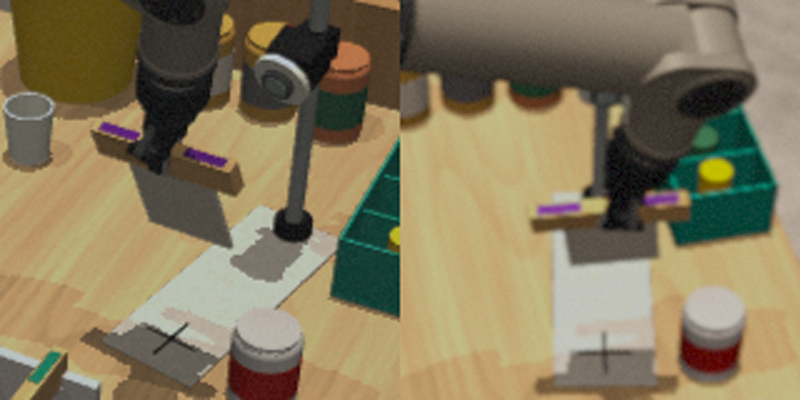

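The measured panel and batten corners match the predictions within about 2.5 px (a few mm): scene LL (402,228) against (401.5,230), and side LL (352,193) against (353,192). I'll lower it 3 mm, settle, and hand in.

apply_moves(moves=[[[-0.1,-0.1,0.3],0],[[-0.1,-0.1,0.3],0],[[-0.1,-0.1,0.3],0],[[-0.1,-0.1,0.3],0],[[-0.1,-0.1,0.3],0],[[-0.1,-0.1,0.3],0]])

```text
clock: 14.18
tcp_pos: [0.6388, 0.1048, 0.2778]
orientation: [-0.174, -2.898, -0.486]
contact_force: [0.3, 0.3, -0.9]
grip_width: 0.0172
```

```bash
python3 - <<'E'
from plan import *
o,M=st();Bt,ct=board_in_tool();print(errs(M,Bt));Q=M@Bt
fc=o["tcp_pos"]+M@ct+Q@np.array([.003,0,-.075]);print(np.stack([XF,YF,ZF])@(fc-FOC),abs(o["qvel"]).max())
print(r.hand_in())
E
```

```text
t 14.18 tcp [0.6388 0.1048 0.2778] q [ 0.047  0.51  -0.203  1.483 -0.274  1.302  1.407] w 0.0172 F [ 0.25  0.33 -0.95]
tool x,y,z: [[-0.974, 0.083, 0.213], [0.148, 0.939, 0.31], [-0.174, 0.334, -0.926]]
(np.float64(0.06451686932939418), np.float64(0.10292002633151257))
[-0.00013238 -0.00125801 -0.00119142] 0.0014188177911860114
the job is handed in; nothing more can be done
None
```

The purple board is held by its batten in front of the inspection camera, batten up and leaning back. I handed the job in at 14.2 s; no verdict is reported.

**How the lean was made:** the moves can't tilt the tool. I pushed against the arm's inner reach limit in free space, where the tool tips over and keeps the tilt. I then gripped the batten at 60 N, lifted the board clear of the rack, turned it about 1.5 rad and lowered it to the focus point.

**Last checks:**
- **Position:** the predicted face centre is about 1 mm from the focus point on each lens axis. This comes from the arm's pose and my camera measurements. Just before the final 3 mm lowering, board corners in both outside views matched the prediction within about 2.5 px (a few mm).
- **Angle:** the predicted errors are 0.065 rad for the face direction and 0.103 rad for the batten-up direction, against a limit of 0.2. The board is not perfectly square; the batten sits about 6° off level.
- **Grip and stillness:** the fingers are holding at 17 mm opening, and joint speeds are below 0.002 rad/s.
- **Surroundings:** no pushed or shifted bystander, board or camera showed in the pictures, but I didn't measure their positions again at the end.

**Disagreement between views:** the two outside cameras differed by up to 8 mm in y at the cross and 17 mm at the column base. I used averages; the wrist camera's cross position agreed with that within 4 mm.

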